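# Weigh a reed plate on the arrested beam comparator

## Robot

A 6-joint arm with a two-finger parallel gripper is mounted at the origin on the work surface. World frame = base frame: x ahead of the robot, y to its left, z up, the work surface at z = 0. Lengths are in m, angles in rad, forces in N, time in s.
With the tool pointing down it reaches from about 0.325 to 0.775 m from the base axis. Payload 9.3 kg.
Tool frame: the origin (TCP) lies midway between the tips of the shut fingers; the grasp point (between the pads) lies 19 mm behind it; z points along the fingers, y is the line along which they close (so a half turn about z gives the same grasp; the last joint's range is limited). The gripper opens to 85 mm and grips with 20 to 120 N. Pads are 22 mm wide; open, the fingers measure 114 mm over their backs; the gripper's body (76 mm by 85 mm) begins 54 mm behind the grasp point. The pads swing forward as they close: fully open they stand 13 mm farther back than shut.
Start: joints at [1.169, 0.259, 0.021, 1.334, 0, 1.418], TCP at [0.135, 0.533, 0.231] pointing down, gripper open.
Joint ranges: [-3.04, 3.04], [-0.91, 1.82], [-1.04, 1.36], [-1.92, 1.95], [-1.52, 1.45], [-3.14, 3.14]. Speed limits (rad/s): [2.22, 2.22, 2.79, 3.14, 3.14, 3.14].

## Interface

Orientations are given as a unit quaternion [x, y, z, w].
In Python, from station import manip gives the robot as it stands. The module is installed in compiled form; this text tells all that it offers.
- The arm moves only by the tool play_rows, never from a script. Its argument "steps" is a list that holds one entry, the list of rows, each a list of 7 numbers: the shift along the tool's x, y, z in mm, then the turn, a rotation vector about the tool's x, y, z in degrees, then the finger opening in mm, from 0 to 85.4. In form: [[[x, y, z, wx, wy, wz, jaw], ...]]. A call has 1 to 20 rows; each row is the pose to reach, as a shift and turn from the pose commanded when the call began, along the tool's axes at that moment; what a row does not reach only later rows make up. A row lasts 1/8 s, in which the tool goes at most 62.5 mm and 10.7 degrees, less where a joint would pass 70% of its speed; a pose out of reach is approached as far as the arm can. A call with a gripper value outside its range is refused whole. The fingers move at their own pace and stop on an object; "force" is the grip in N (left out, the last holds). Time passes only in rows, so rows that repeat a pose let the fingers close. It gives the time, the measured TCP pose, the force, the opening and the grip force at its end, in the units of the state.
- manip.state(): the state, without advancing time (a new reading comes with each control period).
- manip.camera(name): name is "scene" or "side" or "wrist"; returns a dict with "image" (384x512x3 uint8, blue, green, red), "z_map" (384x512 float32, m along the optical axis (not along the pixel's ray), 0 where there is no reading), "intrinsics" (3x3 intrinsics, pixels), "R" (3x3) and "t" (3): a world point X has camera coordinates R X + t. Camera axes: x right, y down, z forward; pixel columns grow to the right and rows downward; lengths in m; the calibration is good to about 2 mm. A picture is of the moment at which its call begins.
- manip.close_job(): hands the job in; it is judged then, once.
Trained networks look in a picture, given as the dict that the camera call returned (one of the last four; its "shot" number tells which), for a name from the list of things; names that differ only in an ending like _2 or _b are one class to them, and where a whole thing is asked for, a point or a joint stands for the part that bears it (a point fixed in the world has none). Each returns a list of dicts, best first, with "confidence" (0 to 1); they miss things now and then, are a little off and sometimes report something else, mostly with a low value. They report only what shows in the picture. A call takes as long as a camera call.
- manip.spot_in(picture, target): "point" ([x, y, z] in m, in world coordinates, good to about 4 mm: the middle of the surface that is visible of it).
- manip.spot_point(picture, target): "point" ([x, y, z] in m, in world coordinates, good to about 4 mm: a listed point, or the origin of a listed thing).
The state is a dict: "t": time; "q": joint angles; "qvel": joint speeds; "tau": joint torques, N m; "position": TCP position; "orientation": TCP orientation; "ft_force": force on the tool from outside, world axes, zero at the start; "wrist_torque": the same for the moment, N m; "gripper_width": opening from 0.0 (shut) to 1.0 (fully open); "grasp_force": force on a finger pad.
Only numpy, scipy, OpenCV 4.12 (cv2) and the standard library are available. Lean on these libraries where they do the work, as an engineer would, in place of code of your own. Each camera call takes 0.05 s, during which the arm holds its last target. There are 200 camera calls.

## Task

Slide the large brass ring weight over the post on the beam comparator while the beam is still arrested and let go of it. Then push the arrest lever gently over to free the beam, let go of the lever and leave the beam tipped at rest on the ring's side for a second so that it can be read. Finally push the lever back until you feel it meet its spring stop, hold the stop pressed in by 1 to 3.5 mm (some 10 N at the knob) for half a second so that the beam is arrested level, and take the hand away, leaving everything else on the bench alone.

Things in the scene. Friction and masses are not known exactly. Their poses are not given: they have to be found in the camera images.
- comparator: Beam comparator, fixed: grey slab 140 (x) x 200 (y) x 20 mm, origin at the centre of its underside, lever along its -x edge facing the robot, +y to the post's arm. Beam pivot x 35, z 120, along y. Lever in plane x -50. A clear canopy, x -67 to 4, y +-82, z 154 to 158 mm, on rods at x -6, y +-72, bars the lever from above: come tilted 35 to 45 deg, fingertips down and towards +x.
- plunger (a joint): Travel (m) of the lever's arrest stop, a rubber-tipped spring plunger: 0 untouched, grows as the lever presses it in; bottoms at 0.006. 2 mm takes some 9 to 11 N at the knob. It pushes the lever back only a little. Its aluminium post beside the lever's foot stands at comparator x -50, y about -28 to -50, up to z 74 mm: its place differs every time and is not told; find it by touch.
- arrest (a joint): Arrest lever, rad: it leans (0.40 - value) from vertical towards the comparator's -y; grows as the knob goes to +y. Starts at 0.2 to 0.3, arrested; beam quite free from 0.85; end stop 1.10. Meets its stop plunger at an unknown value between -0.15 and +0.15. Stiff (1.6 N at the knob), stays where left. A crank lets two pins under the beam down by 28 mm x (1 - cos value).
- arrest_ball (a point): Centre of the 16 mm aluminium ball knob on top of the arrest lever (8 mm rod), 75 mm from its hinge (comparator frame x -50, y 0, z 35 mm; axis along x).
- beam (a joint): Tilt of the 264 mm brass beam, rad: 0 level, positive when the arm with the post (+y) is down; limits +-0.16. The reed plate on trial is fixed on the other arm (-y), so the beam without the ring leans to negative values when free; with the ring it goes to positive ones.
- seat (a point): Centre of the top face of the 28 mm brass seat disc at the foot of the beam's post, 120 mm from the pivot towards +y, 128 mm above the bench when level. A steel post of 10 mm diameter with a round top rises 32 mm above this point.
- ring: The ring weight: brass ring, outer diameter 32, bore 14, height 14 mm, about 75 g; the larger and taller of the two brass rings on the bench. Origin at the centre of its underside, z along the bore.
- spacer: Bystander: small brass spacer ring, outer diameter 24, bore 9, height 8 mm; origin at the centre of its underside.
- reed_plate_near: Bystander: dull brass reed plate 105 x 26 x 4 mm with ten slots, lying on the robot's side of the bench; origin at the centre of its underside.
- reed_plate_far: Bystander: a like reed plate lying beyond the comparator; origin at the centre of its underside.
- plate_block: Bystander: green anodised plate block 70 x 34 x 18 mm; origin at the centre of its underside.
- file: Bystander: steel round file 7 mm thick with a square wooden handle, 200 mm long along its x axis, 16 mm high; origin on the underside near the front of the handle.
- comb: Bystander: cherrywood harmonica comb 105 x 27 x 8 mm; origin at the centre of its underside.
- clamp: Bystander: cast aluminium clamp with open jaws and a knurled screw, 120 x 28 x 42 mm, the screw towards its +x; origin at the centre of the underside of its 85 mm bed.

How it is judged:
By the outcome, as a careful person would: the job done as asked, in the order asked, and still so for the second after the job is handed in, with the robot touching nothing.
It also fails if it takes over 72 s, if anything falls off the work surface, if the arm or the gripper's body presses on something with over 40 N, if the wrist force passes 120 N, or if a joint passes its speed limit or range.

## Working session

There is one attempt and no reset: what is moved stays moved. The work goes in short steps, Python scripts to look and compute and a tool call to move; the robot and the scene stay as the last step left them, time stands still between calls to the robot, and variables do not carry over. Pictures are saved under pics/ and viewed, at most 10 in all, crops included, and the job is handed in when it is done.

Besides the shell and the picture viewer there is one more tool, called as name(argument=value, ...), one argument or row to a line, values as JSON. play_rows: Moves the arm, as the interface text tells. Its arguments: {"type":"object","properties":{"steps":{"type":"array","items":{"type":"array","items":{"type":"array","items":{"type":"number"}}}},"force":{"type":"number"}},"required":["steps"]}

```bash
mkdir -p pics
cat > h.py <<'E'
import numpy as np, cv2
from station import manip
from scipy.spatial.transform import Rotation as R
def px(c,u,v,z=None):
    K=c["intrinsics"]; z=c["z_map"][int(v),int(u)] if z is None else z
    p=np.array([(u-K[0,2])/K[0,0]*z,(v-K[1,2])/K[1,1]*z,z]); return c["R"].T@(p-c["t"])
def proj(c,X):
    p=c["R"]@np.array(X)+c["t"]; q=c["intrinsics"]@p; return q[:2]/q[2]
def cloud(c):
    K=c["intrinsics"]; z=c["z_map"]; v,u=np.mgrid[:z.shape[0],:z.shape[1]]
    P=np.stack([(u-K[0,2])/K[0,0]*z,(v-K[1,2])/K[1,1]*z,z],-1)
    return (P-c["t"])@c["R"]   # row vec * R == R.T p
E
python3 - <<'E'
from h import *
np.set_printoptions(precision=4,suppress=True)
print(manip.state())
ims=[]
for n in("scene","side","wrist"):
    c=manip.camera(n); cv2.imwrite(f"pics/{n}0.png",c["image"]); print(n,"campos",-c["R"].T@c["t"],c["intrinsics"][0,0])
    for t in("comparator","arrest_ball","seat","ring","spacer"):
        for d in manip.spot_point(c,t)[:2]: print(t,np.round(d["point"],4),round(d["confidence"],2),proj(c,d["point"]).round())
    ims.append(c["image"])
a=np.vstack(ims[:2]); cv2.imwrite("pics/a.png",cv2.resize(a,None,fx=.78,fy=.78))
E
```

```text
{'t': 0.0, 'q': array([1.1694, 0.2592, 0.0208, 1.3337, 0.    , 1.4182]), 'qvel': array([-0.0017, -0.0019, -0.0012,  0.0018, -0.0006,  0.0006]), 'tau': array([ -0.0021, -55.5642,  34.4524,   0.0137,  -0.0001,  -0.    ]), 'position': array([0.1353, 0.5328, 0.2307]), 'orientation': array([ 0.1241,  0.9923, -0.0007, -0.0002]), 'ft_force': array([ 0.6263,  0.1089, -0.786 ]), 'wrist_torque': array([ 0.0235,  0.0056, -0.0425]), 'grasp_force': 0.0, 'gripper_width': 1.0003480562374045}
scene campos [1.2585 0.1236 0.8698] 434.2716368296649
comparator [ 0.5817 -0.0579 -0.0001] 0.69 [239. 216.]
arrest_ball [ 0.5288 -0.0595  0.1095] 0.44 [241. 171.]
seat [0.6279 0.0579 0.1307] 0.61 [283. 202.]
seat [ 0.5754 -0.0574 -0.0002] 0.27 [240. 214.]
ring [0.4624 0.2668 0.0002] 0.51 [369. 197.]
spacer [ 0.4426 -0.3095 -0.0019] 0.51 [163. 167.]
side campos [ 0.2418 -0.6447  0.9619] 471.1562401679088
comparator [ 0.5796 -0.053  -0.0009] 0.63 [264. 238.]
arrest_ball [ 0.529  -0.0588  0.1118] 0.44 [246. 220.]
arrest_ball [ 0.4438 -0.3081 -0.0006] 0.29 [270. 351.]
seat [0.6247 0.061  0.1299] 0.69 [256. 166.]
seat [0.6556 0.3743 0.0003] 0.47 [215. 129.]
spacer [ 0.4457 -0.3058  0.0017] 0.61 [270. 349.]
wrist campos [0.0708 0.5506 0.3744] 295.20037222617646
```

View pics/scene0.png

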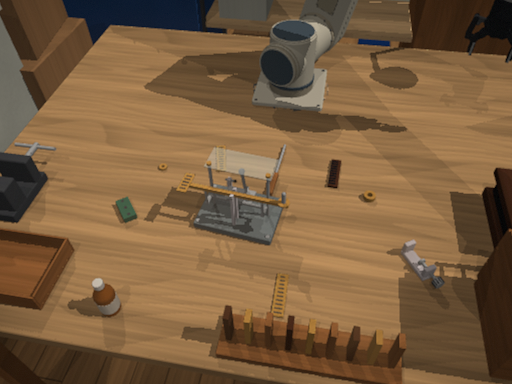

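View pics/side0.png

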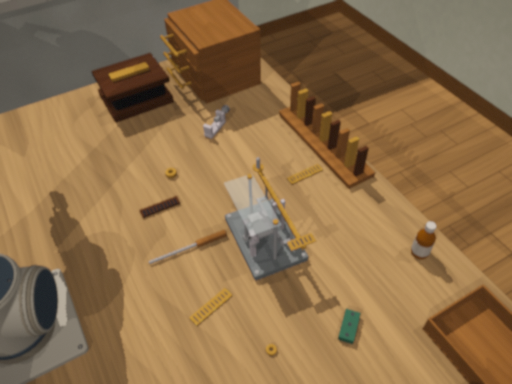

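Run:
```python
from h import *
np.set_printoptions(precision=4,suppress=True)
for n in("scene","side"):
    c=manip.camera(n); P=cloud(c); ok=c["z_map"]>0
    near=ok&(abs(P[...,0]-.58)<.14)&(abs(P[...,1]+.057)<.16)
    s=near&(abs(P[...,2]-.02)<.004)
    rect=cv2.minAreaRect(P[s][:,:2].astype(np.float32)*1000); print(n,"slab",rect,P[s][:,2].mean(),s.sum())
    hsv=cv2.cvtColor(c["image"],cv2.COLOR_BGR2HSV)
    b=near&(P[...,2]>.105)&(P[...,2]<.15)&(P[...,0]>.58)
    q=P[b]; print("high",b.sum(),q.min(0),q.max(0))
    vx,vy,x0,y0=cv2.fitLine(q[:,:2].astype(np.float32),cv2.DIST_HUBER,0,.001,.001).ravel(); print(vx,vy,x0,y0,"angle of beam vs y",np.degrees(np.arctan2(vx,vy)))
    r=ok&(np.hypot(P[...,0]-.4624,P[...,1]-.2668)<.03)&(P[...,2]>.007)
    q=P[r]; print("ring",r.sum(),q.mean(0),q.min(0),q.max(0))
    z=P[...,2]; t=ok&(np.hypot(P[...,0]-.626,P[...,1]-.0595)<.035)&(z>.1)
    v,u=np.where(t); print("post area",[ (u[i],v[i],*P[v[i],u[i]].round(3)) for i in range(0,len(u),3)])
```

```text
scene slab ((546.6506958007812, -54.05845642089844), (199.61233520507812, 213.34608459472656), 83.36176300048828) 0.019278265288943438 2264
high 879 [ 0.5804 -0.1937  0.1057] [0.6427 0.0694 0.1495]
0.12199025 0.9925313 0.6209119 -0.033282384 angle of beam vs y 7.0069795
ring 86 [0.4689 0.2648 0.0117] [0.4537 0.2503 0.0071] [0.4841 0.2787 0.0161]
post area [(np.int64(283), np.int64(192), np.float64(0.628), np.float64(0.056), np.float64(0.162)), (np.int64(283), np.int64(193), np.float64(0.627), np.float64(0.056), np.float64(0.158)), (np.int64(282), np.int64(194), np.float64(0.63), np.float64(0.055), np.float64(0.159)), (np.int64(285), np.int64(194), np.float64(0.629), np.float64(0.061), np.float64(0.158)), (np.int64(283), np.int64(195), np.float64(0.634), np.float64(0.057), np.float64(0.16)), (np.int64(281), np.int64(196), np.float64(0.633), np.float64(0.053), np.float64(0.155)), (np.int64(284), np.int64(196), np.float64(0.633), np.float64(0.059), np.float64(0.156)), (np.int64(282), np.int64(197), np.float64(0.634), np.float64(0.055), np.float64(0.152)), (np.int64(285), np.int64(197), 
[... 8571 characters left out ...]
64(261), np.int64(174), np.float64(0.623), np.float64(0.034), np.float64(0.129)), (np.int64(259), np.int64(175), np.float64(0.62), np.float64(0.04), np.float64(0.12)), (np.int64(262), np.int64(175), np.float64(0.624), np.float64(0.031), np.float64(0.127)), (np.int64(260), np.int64(176), np.float64(0.62), np.float64(0.034), np.float64(0.123)), (np.int64(263), np.int64(176), np.float64(0.624), np.float64(0.026), np.float64(0.128)), (np.int64(261), np.int64(177), np.float64(0.618), np.float64(0.027), np.float64(0.127)), (np.int64(264), np.int64(177), np.float64(0.626), np.float64(0.026), np.float64(0.124)), (np.int64(261), np.int64(179), np.float64(0.618), np.float64(0.026), np.float64(0.121))]
```

```bash
cat >> h.py <<'E'
def Rt(yaw,tilt=0):
    """tool y horizontal at world yaw (deg); tilt: tool z leans from down towards... (deg about tool y)"""
    a=np.radians(yaw); y=np.array([np.cos(a),np.sin(a),0]); z=np.array([0,0,-1.]); x=np.cross(y,z)
    return R.from_matrix(np.c_[x,y,z])*R.from_euler("y",tilt,degrees=True)
def rel(p,Rn,p0=None,R0=None):
    s=manip.state(); p0=s["position"] if p0 is None else np.array(p0); R0=R.from_quat(s["orientation"]) if R0 is None else R0
    return (R0.inv().apply(np.array(p)-p0)*1000).round(1),np.degrees((R0.inv()*Rn).as_rotvec()).round(2)
E
python3 - <<'E'
from h import *
print(rel([.468,.262,.13],Rt(-6)))
c=manip.camera("wrist"); R0=R.from_quat(manip.state()["orientation"]).as_matrix()
print((c["R"]@R0).round(3), R0.T@(-c["R"].T@c["t"]-manip.state()["position"]))
for n in("scene","side"):
  c=manip.camera(n)
  for t in("comb","file","clamp"):
    for d in manip.spot_in(c,t)[:1]: print(n,t,d)
E
```

```text
(array([-389.1, -180.8,  101.3]), array([ 0.  ,  0.  , 81.74]))
[[ 0.001  1.    -0.   ]
 [-0.965  0.    -0.261]
 [-0.261  0.     0.965]] [ 0.06693297  0.00106725 -0.14310946]
scene comb {'point': [0.4032, 0.1737, 0.0082], 'confidence': 0.49}
scene file {'point': [0.4455, 0.0122, 0.0095], 'confidence': 0.69}
scene clamp {'point': [0.6663, 0.3752, 0.0284], 'confidence': 0.6}
side comb {'point': [0.3872, 0.1678, 0.0072], 'confidence': 0.88}
side file {'point': [0.4372, 0.0115, 0.0131], 'confidence': 0.63}
side clamp {'point': [0.6652, 0.374, 0.0259], 'confidence': 0.93}
```

play_rows(
  steps=[
    [[-39, -18, 0, 0, 0, 8.2, 85], [-78, -36, 5, 0, 0, 16.4, 85], [-117, -54, 15, 0, 0, 24.5, 85], [-156, -72, 30, 0, 0, 32.7, 85], [-195, -90, 45, 0, 0, 40.9, 85], [-234, -108, 60, 0, 0, 49, 85], [-273, -126, 75, 0, 0, 57.2, 85], [-311, -145, 85, 0, 0, 65.4, 85], [-350, -163, 95, 0, 0, 73.6, 85], [-389, -181, 101, 0, 0, 81.7, 85], [-389, -181, 101, 0, 0, 81.7, 85], [-389, -181, 101, 0, 0, 81.7, 85], [-389, -181, 101, 0, 0, 81.7, 85]],
  ],
)

```text
t: 3.08
position: [0.4672, 0.2625, 0.1306]
orientation: [0.742, 0.67, 0.0, -0.0]
ft_force: [-0.2, -0.6, -0.4]
gripper_width: 0.994
grasp_force: 0.0
```

Run:
```python
from h import *
np.set_printoptions(precision=4,suppress=True)
c=manip.camera("wrist"); s=manip.state(); print(s["position"],s["t"],s["qvel"].round(3)); cv2.imwrite("pics/w1.png",c["image"])
for t in("ring","spacer"): print(t,manip.spot_point(c,t)[:2])
P=cloud(c); r=(c["z_map"]>0)&(np.hypot(P[...,0]-.466,P[...,1]-.265)<.035)&(P[...,2]>.011)
print(r.sum(),cv2.minEnclosingCircle(P[r][:,:2].astype(np.float32)),P[r].mean(0),np.percentile(P[r][:,2],[5,50,95]))
v,u=np.where(r); print(cv2.fitEllipse(np.c_[u,v].astype(np.float32)),u.min(),u.max(),v.min(),v.max())
```

```text
[0.4672 0.2626 0.1306] 3.125 [ 0.002 -0.001  0.002 -0.001 -0.002  0.003]
ring [{'point': [0.4627, 0.2705, 0.0026], 'confidence': 0.7}]
spacer []
18662 ((0.46707791090011597, 0.2759004235267639), 0.03320924937725067) [0.4673 0.2785 0.2115] [0.2045 0.2196 0.2311]
((259.17059326171875, 295.93670654296875), (183.37583923339844, 282.64080810546875), 90.69033813476562) 114 406 164 383
```

View pics/w1.png

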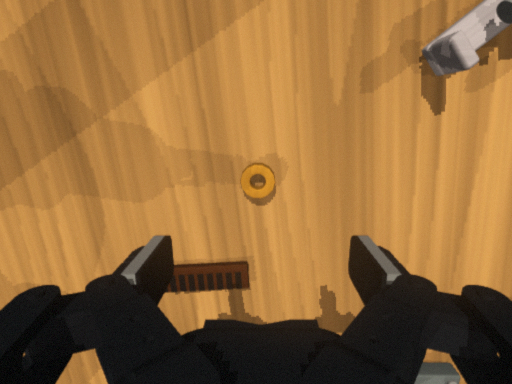

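```bash
cat > ringw.py <<'E'
from h import *
np.set_printoptions(precision=4,suppress=True)
c=manip.camera("wrist"); P=cloud(c)
r=(c["z_map"]>0)&(np.hypot(P[...,0]-.466,P[...,1]-.265)<.03)&(P[...,2]>.010)&(P[...,2]<.022)
q=P[r]; print(r.sum(),cv2.minEnclosingCircle(q[:,:2].astype(np.float32)),q.mean(0),np.percentile(q[:,2],[5,50,95]))
hsv=cv2.cvtColor(c["image"],cv2.COLOR_BGR2HSV); v,u=np.where(r)
print("bbox",u.min(),u.max(),v.min(),v.max())
cu,cv=(u.min()+u.max())/2,(v.min()+v.max())/2
K=c["intrinsics"]; d=c["R"].T@np.array([(cu-K[0,2])/K[0,0],(cv-K[1,2])/K[1,1],1]); o=-c["R"].T@c["t"]
X=o+d*(.014-o[2])/d[2]; print("centre at z14",X, (u.max()-u.min()+1)/K[0,0]*c["z_map"][r].mean())
print(rel([*X[:2],.011],Rt(-6)))
E
python3 ringw.py
```

```text
767 ((0.4642757475376129, 0.26904621720314026), 0.0160325039178133) [0.4642 0.2696 0.0142] [0.0125 0.0143 0.0155]
bbox 240 274 164 197
centre at z14 [0.4641 0.2699 0.014 ] 0.03155987556531795
(array([  7.1,  -4.2, 119.5]), array([ 0.02, -0.01,  0.12]))
```

play_rows(
  steps=[
    [[4, -2, 40, 0, 0, 0, 60], [7, -3, 80, 0, 0, 0, 55], [7, -3.2, 110, 0, 0, 0, 50], [7, -3.2, 127.5, 0, 0, 0, 50], [7, -3.2, 127.5, 0, 0, 0, 50], [7, -3.2, 127.5, 0, 0, 0, 30], [7, -3.2, 127.5, 0, 0, 0, 22], [7, -3.2, 127.5, 0, 0, 0, 22], [7, -3.2, 127.5, 0, 0, 0, 22], [7, -3.2, 127.5, 0, 0, 0, 22], [7, -3.2, 127.5, 0, 0, 0, 22]],
  ],
  force=40,
)

```text
t: 4.65
position: [0.466, 0.2695, 0.0039]
orientation: [0.743, 0.669, 0.001, 0.0]
ft_force: [-1.8, 0.8, 7.6]
gripper_width: 0.348
grasp_force: 39.8
```

play_rows(
  steps=[
    [[0, 0, -10, 0, 0, 0, 22], [0, 0, -60, 0, 0, 0, 22], [-20, 15, -120, 0, 0, 0, 22], [-55, 45, -180, 0, 0, 0, 22], [-100, 80, -225, 0, 0, 0, 22], [-145, 115, -231, 0, 0, 0, 22], [-190, 150, -231, 0, 0, 0, 22], [-220, 172, -231, 0, 0, 0, 22], [-234, 183.5, -231, 0, 0, 0, 22], [-234, 183.5, -231, 0, 0, 0, 22], [-234, 183.5, -231, 0, 0, 0, 22], [-234, 183.5, -231, 0, 0, 0, 22]],
  ],
)

```text
t: 6.15
position: [0.6231, 0.0186, 0.2342]
orientation: [0.742, 0.67, 0.0, 0.0]
ft_force: [-0.2, -0.4, -0.4]
gripper_width: 0.351
grasp_force: 39.9
```

Run:
```python
from h import *
np.set_printoptions(precision=4,suppress=True)
c=manip.camera("wrist"); s=manip.state(); print(s["position"],s["t"],s["ft_force"],s["gripper_width"],s["grasp_force"]); cv2.imwrite("pics/w2.png",c["image"])
print(proj(c,[.628,.0575,.16]),proj(c,s["position"]))
print("seat",manip.spot_point(c,"seat")[:1],"ball",manip.spot_point(c,"arrest_ball")[:1])
```

```text
[0.6232 0.0186 0.2342] 6.2 [ 0.2403  0.5993 -1.6984] 0.3505566606596202 39.888288192451
[262.9978 150.902 ] [262.5713 243.3688]
seat [{'point': [0.6277, 0.057, 0.1306], 'confidence': 0.82}] ball [{'point': [0.4053, 0.0129, -0.0022], 'confidence': 0.5}]
```

View pics/w2.png

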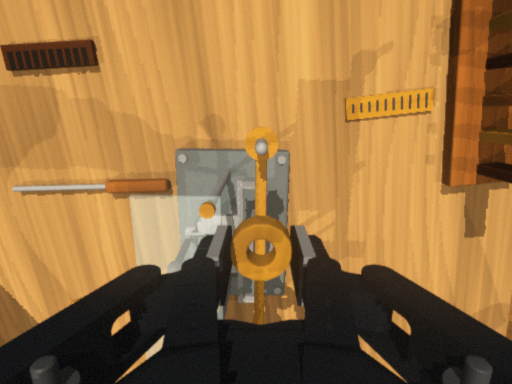

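```bash
cat > align.py <<'E'
from h import *
np.set_printoptions(precision=4,suppress=True)
c=manip.camera("wrist"); P=cloud(c); s=manip.state(); R0=R.from_quat(s["orientation"]); ok=c["z_map"]>0
T=lambda X:(R0.inv().apply(X-s["position"])*1000).round(1)
def cen(m,zw,name):
    v,u=np.where(m); K=c["intrinsics"]; cu,cv=(u.min()+u.max())/2,(v.min()+v.max())/2
    d=c["R"].T@np.array([(cu-K[0,2])/K[0,0],(cv-K[1,2])/K[1,1],1]); o=-c["R"].T@c["t"]; X=o+d*(zw-o[2])/d[2]
    print(name,"n",m.sum(),"bbox",u.min(),u.max(),v.min(),v.max(),"world",X,"tool",T(X),"mean",T(P[m].mean(0)),"zpct",np.percentile(P[m][:,2],[5,50,95]))
    return X
hsv=cv2.cvtColor(c["image"],cv2.COLOR_BGR2HSV); brass=(hsv[...,1]>120)&(hsv[...,2]>90)
tp=s["position"]
m=ok&brass&(np.hypot(P[...,0]-tp[0],P[...,1]-tp[1])<.03)&(P[...,2]>tp[2]-.012)
zr=np.percentile(P[m][:,2],60); ring=cen(m,zr,"ring top")
near=ok&(np.hypot(P[...,0]-.628,P[...,1]-.057)<.02)
post=cen(near&(P[...,2]>.145),.155,"post")
dm=near&brass&(abs(P[...,2]-.129)<.006); cen(dm,np.median(P[dm][:,2]),"seat(disc+beam)")
v,u=np.where(dm&(P[...,1]>.057)); q=P[v,u]; print("disc half x", q[:,0].min(),q[:,0].max(),"ymax",q[:,1].max())
big=cv2.resize(c["image"][110:290,190:330],None,fx=4,fy=4,interpolation=cv2.INTER_CUBIC); cv2.imwrite("pics/crop.png",cv2.resize(big,(467,600)))
E
python3 align.py
```

```text
ring top n 2959 bbox 231 385 216 367 world [ 0.6443 -0.0061  0.2445] tool [-21.9  23.3 -10.4] mean [ 1.6 -0.5 -9.3] zpct [0.2352 0.2443 0.2455]
post n 543 bbox 211 327 140 383 world [ 0.624  -0.0356  0.155 ] tool [-53.3   6.1  79. ] mean [ 27.5   5.  -46.8] zpct [0.1585 0.3312 0.3357]
seat(disc+beam) n 818 bbox 244 277 127 169 world [0.6263 0.0559 0.1306] tool [ 38.   -1.  103.4] mean [ 40.2  -1.  103.7] zpct [0.1271 0.1306 0.1319]
disc half x 0.6129062137223041 0.6405756560283631 ymax 0.0732961402244275
```

View pics/crop.png

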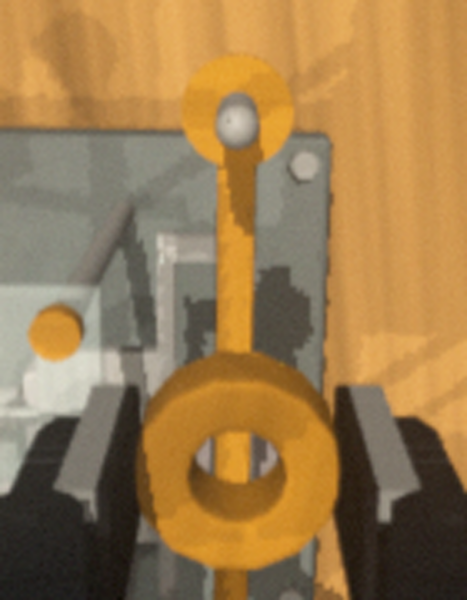

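Run:
```python
from h import *
np.set_printoptions(precision=4,suppress=True)
c=manip.camera("wrist"); s=manip.state(); R0=R.from_quat(s["orientation"])
K=c["intrinsics"]; o=-c["R"].T@c["t"]
def at(u,v,zw):
    d=c["R"].T@np.array([(u-K[0,2])/K[0,0],(v-K[1,2])/K[1,1],1]); X=o+d*(zw-o[2])/d[2]; return X.round(4),(R0.inv().apply(X-s["position"])*1000).round(1)
print("ring",at(261.3,252.2,.2444)); print("post tip",at(261,146,.160)); print("seat",at(261.3,143.3,.1295))
for n in("scene","side"):
    c2=manip.camera(n); print(n,manip.spot_point(c2,"seat")[:1])
```

```text
ring (array([0.6228, 0.0182, 0.2444]), array([  0.2,  -0.7, -10.4]))
post tip (array([0.6273, 0.0606, 0.16  ]), array([42.9, -0.7, 74. ]))
seat (array([0.6275, 0.0594, 0.1295]), array([ 41.7,  -0.3, 104.5]))
scene [{'point': [0.6286, 0.0562, 0.1275], 'confidence': 0.83}]
side [{'point': [0.6251, 0.0623, 0.1307], 'confidence': 0.69}]
```

play_rows(
  steps=[
    [[20, 0, 10, 0, 0, 0, 22], [36, 0.2, 35, 0, 0, 0, 22], [41.8, 0.2, 58, 0, 0, 0, 22], [41.8, 0.2, 64, 0, 0, 0, 22], [41.8, 0.2, 64, 0, 0, 0, 22], [41.8, 0.2, 64, 0, 0, 0, 22]],
  ],
)

```text
t: 7.35
position: [0.6286, 0.0588, 0.1707]
orientation: [0.743, 0.669, 0.001, 0.001]
ft_force: [0.4, 0.9, -1.2]
gripper_width: 0.35
grasp_force: 39.9
```

Run:
```python
from h import *
c=manip.camera("wrist"); s=manip.state(); print(s["position"],s["ft_force"])
cv2.imwrite("pics/crop2.png",cv2.resize(c["image"][200:300,200:325],None,fx=5,fy=5,interpolation=cv2.INTER_CUBIC))
p=s["position"]; R0=R.from_quat(s["orientation"])
for d in(12.,): print("exp tip px",proj(c,p+R0.apply([0.2e-3,-.5e-3,.012])),"ring top c",proj(c,p+R0.apply([0.2e-3,-.7e-3,-.0104])),"bottom c",proj(c,p+R0.apply([0.2e-3,-.7e-3,.0036])))
```

```text
[0.62864316 0.05870511 0.17076222] [-1.01549627  0.98616082 -0.42308177]
exp tip px [261.38326514 233.88975436] ring top c [261.13329171 252.04885895] bottom c [261.06538044 240.12027734]
```

View pics/crop2.png

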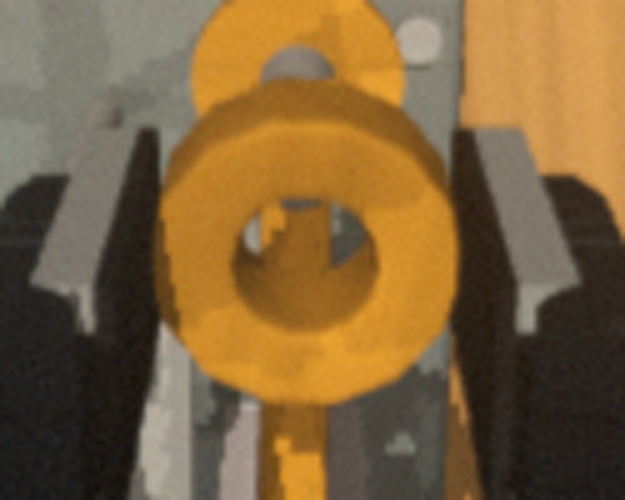

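Run:
```python
from h import *
c=manip.camera("wrist"); s=manip.state(); p=s["position"]; R0=R.from_quat(s["orientation"])
for dx in(-1,0,1,2,3): print(dx,[proj(c,p+R0.apply(np.array([dx+a,-.7+b,z])/1000)).round(1) for a,b,z in((5,0,41.5),(0,0,41.5),(0,14,41.5),(-5,0,20),(0,-14,41.5))])
print(rel([.6276,.0601,.1707],Rt(-6)))
```

```text
-1 [array([260.8, 210.6]), array([260.8, 217.8]), array([281.9, 217.8]), array([260.9, 238.1]), array([239.7, 217.8])]
0 [array([260.8, 209.2]), array([260.8, 216.3]), array([281.9, 216.3]), array([260.9, 236.6]), array([239.7, 216.3])]
1 [array([260.8, 207.7]), array([260.8, 214.9]), array([282. , 214.9]), array([260.9, 235. ]), array([239.7, 214.9])]
2 [array([260.8, 206.3]), array([260.8, 213.5]), array([282. , 213.5]), array([260.9, 233.4]), array([239.7, 213.5])]
3 [array([260.8, 204.8]), array([260.8, 212.1]), array([282. , 212.1]), array([260.9, 231.9]), array([239.6, 212. ])]
(array([ 1.3, -1.1, -0. ]), array([ 0.08, -0.  ,  0.02]))
```

play_rows(
  steps=[
    [[0.5, -0.7, 0, 0, 0, 0, 22], [0.5, -0.7, 4, 0, 0, 0, 22], [0.5, -0.7, 8, 0, 0, 0, 22], [0.5, -0.7, 12, 0, 0, 0, 22], [0.5, -0.7, 14, 0, 0, 0, 22], [0.5, -0.7, 14, 0, 0, 0, 22]],
  ],
)

```text
t: 8.2
position: [0.6275, 0.0595, 0.1556]
orientation: [0.743, 0.669, -0.0, -0.0]
ft_force: [0.3, -0.0, -1.2]
gripper_width: 0.351
grasp_force: 39.9
```

play_rows(
  steps=[
    [[0, 0, 6, 0, 0, 0, 22], [0, 0, 12, 0, 0, 0, 22], [0, 0, 18, 0, 0, 0, 22], [0, 0, 21, 0, 0, 0, 22], [0, 0, 22, 0, 0, 0, 22], [0, 0, 22, 0, 0, 0, 22]],
  ],
)

```text
t: 8.95
position: [0.6276, 0.0595, 0.1338]
orientation: [0.743, 0.669, 0.0, 0.0]
ft_force: [-0.5, 0.3, -1.3]
gripper_width: 0.351
grasp_force: 39.9
```

play_rows(
  steps=[
    [[0, 0, 0.7, 0, 0, 0, 22], [0, 0, 1.2, 0, 0, 0, 22], [0, 0, 1.2, 0, 0, 0, 34], [0, 0, 1.2, 0, 0, 0, 38], [0, 0, 1.2, 0, 0, 0, 44], [0, 0, 1.2, 0, 0, 0, 50], [0, 0, 1.2, 0, 0, 0, 50], [0, 0, 1.2, 0, 0, 0, 50], [0, 0, -20, 0, 0, 0, 50], [0, 0, -60, 0, 0, 0, 50], [15, 0, -100, 0, 0, 0, 50], [15, 0, -110, 0, 0, 0, 50], [15, 0, -110, 0, 0, 0, 50]],
  ],
)

```text
t: 10.58
position: [0.6292, 0.0743, 0.2438]
orientation: [0.743, 0.669, 0.0, 0.0]
ft_force: [0.1, -0.8, -1.3]
gripper_width: 0.581
grasp_force: 0.0
```

Run:
```python
from h import *
np.set_printoptions(precision=4,suppress=True)
s=manip.state(); print(s["position"],s["t"])
out=[]
for n,(u,v) in(("scene",(255,190)),("side",(262,200))):
    c=manip.camera(n); out.append(cv2.resize(c["image"][v-60:v+60,u-80:u+80],None,fx=3.5,fy=2.5*1.0,interpolation=cv2.INTER_CUBIC) if 0 else cv2.resize(c["image"][v-60:v+60,u-80:u+80],(400,300),interpolation=cv2.INTER_CUBIC))
    for t in("ring","seat","arrest_ball","comparator"): print(n,t,[(np.round(d["point"],4),round(d["confidence"],2)) for d in manip.spot_point(c,t)[:1]])
w=manip.camera("wrist"); out.append(w["image"][84:384,56:456])
for t in("ring","seat","arrest_ball","comparator"): print("w",t,[(np.round(d["point"],4),round(d["confidence"],2)) for d in manip.spot_point(w,t)[:1]])
out.append(np.zeros_like(out[2])); cv2.imwrite("pics/m3.png",np.vstack([np.hstack(out[:2]),np.hstack(out[2:])]))
```

```text
[0.6292 0.0743 0.2438] 10.575
scene ring [(array([0.6245, 0.0547, 0.1254]), 0.61)]
scene seat [(array([0.628 , 0.0596, 0.13  ]), 0.71)]
scene arrest_ball [(array([ 0.5299, -0.0627,  0.1101]), 0.5)]
scene comparator [(array([ 0.5775, -0.0566, -0.0007]), 0.71)]
side ring [(array([0.6282, 0.0584, 0.123 ]), 0.55)]
side seat [(array([0.6265, 0.0632, 0.1285]), 0.88)]
side arrest_ball [(array([ 0.5293, -0.058 ,  0.1101]), 0.45)]
side comparator [(array([ 0.5781, -0.0555, -0.0018]), 0.55)]
w ring [(array([0.6291, 0.0586, 0.1245]), 0.98)]
w seat [(array([0.6284, 0.0584, 0.1257]), 0.77)]
w arrest_ball []
w comparator [(array([ 0.58  , -0.0554,  0.0024]), 0.88)]
```

View pics/m3.png

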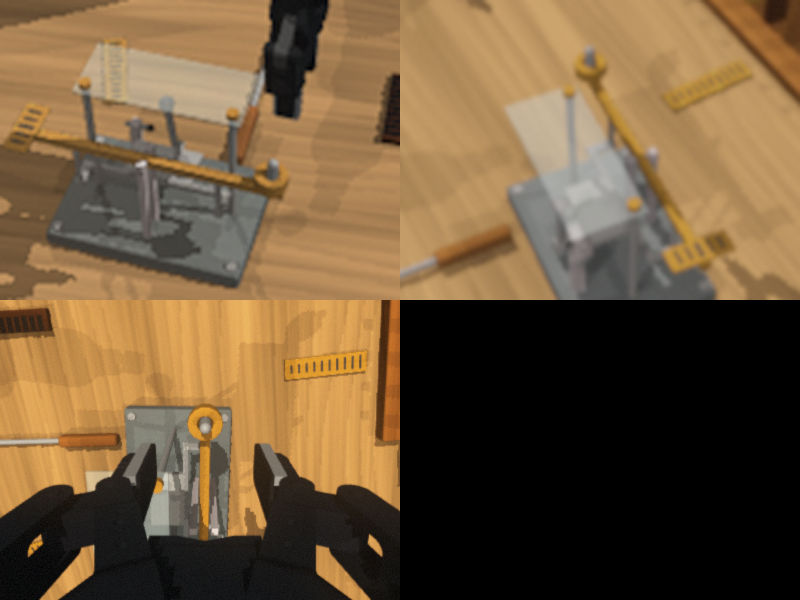

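```bash
cat >> h.py <<'E'
O=np.array([.5807,-.0562,0]); YAW=-6
RC=R.from_euler("z",YAW,degrees=True)
def W(x,y,z): return O+RC.apply(np.array([x,y,z])/1000)
def C(p): return RC.inv().apply(np.array(p)-O)*1000
RL=Rt(90+YAW,-40)
E
python3 - <<'E'
from h import *
np.set_printoptions(precision=4,suppress=True)
s=manip.state(); print(s["q"])
print("tool axes in comp:\n",RC.inv().as_matrix()@RL.as_matrix())
print(W(-125,-11,240),rel(W(-125,-11,240),RL))
for n in("scene","side"):
    c=manip.camera(n); p=[d["point"] for d in manip.spot_in(c,"arrest_ball")[:1]]; print(n,p,[C(x) for x in p])
    # slab outline: points z 17..23 in comp coords
    P=cloud(c); q=C(P[(c["z_map"]>0)&(abs(P[...,2]-.02)<.003)&(abs(P[...,0]-.58)<.15)&(abs(P[...,1]+.057)<.15)])
    print("slab edge +x by y:",[ (y,round(np.percentile(q[abs(q[:,1]-y)<8][:,0],98),1)) for y in(-90,-60,60,90)],"y ends",[(x,np.percentile(q[abs(q[:,0]-x)<8][:,1],[1,99]).round(1)) for x in(-50,0,60)])
E
```

```text
[-0.0146  0.4031  0.2667  1.4343 -0.      1.6601]
tool axes in comp:
 [[-0.766  -0.      0.6428]
 [-0.      1.      0.    ]
 [-0.6428  0.     -0.766 ]]
[ 0.4552 -0.0541  0.24  ] (array([-145.8, -159.6,    3.8]), array([-31.28, -31.31, -85.95]))
scene [[0.4583, 0.0126, 0.0122]] [array([-128.921 ,   55.6288,   12.2   ])]
slab edge +x by y: [(-90, np.float64(67.9)), (-60, np.float64(67.6)), (60, np.float64(70.8)), (90, np.float64(69.8))] y ends [(-50, array([31.8, 77.2])), (0, array([-98.5,  96.5])), (60, array([-100.3,   94.9]))]
side [] []
slab edge +x by y: [(-90, np.float64(62.5)), (-60, np.float64(42.8)), (60, np.float64(61.1)), (90, np.float64(60.3))] y ends [(-50, array([-98.6,  98. ])), (0, array([-100.3,   -6.9])), (60, array([-100.8,   93.2]))]
```

play_rows(
  steps=[
    [[-13, -14, 0, -2.6, -2.6, -7.2, 45], [-26, -28, 0, -5.2, -5.2, -14.3, 40], [-39, -42, 0, -7.8, -7.8, -21.5, 40], [-52, -56, 0, -10.4, -10.4, -28.7, 40], [-65, -70, 0, -13, -13, -35.8, 40], [-77, -84, 0, -15.6, -15.7, -43, 40], [-89, -98, 1, -18.2, -18.3, -50.1, 40], [-101, -112, 2, -20.8, -20.9, -57.3, 40], [-113, -125, 3, -23.5, -23.5, -64.5, 40], [-125, -138, 4, -26.1, -26.1, -71.6, 40], [-136, -149, 4, -28.7, -28.7, -78.8, 40], [-146, -160, 4, -31.3, -31.3, -86, 40], [-146, -160, 4, -31.3, -31.3, -86, 40], [-146, -160, 4, -31.3, -31.3, -86, 40]],
  ],
)

```text
t: 13.28
position: [0.4551, -0.0546, 0.2403]
orientation: [0.05, 0.938, -0.018, 0.342]
ft_force: [0.4, 0.0, 0.0]
gripper_width: 0.466
grasp_force: 0.0
```

Run:
```python
from h import *
np.set_printoptions(precision=4,suppress=True)
s=manip.state(); print(s["t"],s["q"],C(s["position"]))
print("standoff",rel(W(-104,-12,172),RL),"final",rel(W(-42.3,-12,98),RL))
c=manip.camera("wrist"); cv2.imwrite("pics/w4.png",c["image"])
for b in manip.spot_point(c,"arrest_ball")[:2]: print(b,C(b["point"]))
print("ball exp px",proj(c,W(-50,-11,109)))
```

```text
13.275 [-0.4448 -0.3191 -0.743   0.4771  0.2153 -0.2624] [-125.0582  -11.496   240.3485]
standoff (array([27.8, -0.5, 65.9]), array([-0.05,  0.02, -0.12])) final (array([ 28.2,  -0.4, 162.2]), array([-0.05,  0.02, -0.12]))
{'point': [0.5284, -0.0592, 0.1134], 'confidence': 0.55} [-51.6999  -8.4504 113.4   ]
{'point': [0.6283, 0.0592, 0.1213], 'confidence': 0.36} [ 35.2767 119.7434 121.3   ]
ball exp px [259.8329 152.3171]
```

View pics/w4.png

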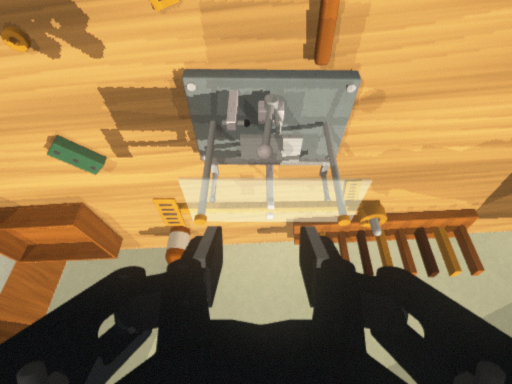

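play_rows(
  steps=[
    [[10, 1, 25, 0, 0, 0, 40], [24, 2.6, 50, 0, 0, 0, 40], [28, 2.6, 75, 0, 0, 0, 40], [28, 2.6, 95, 0, 0, 0, 40], [28, 2.6, 115, 0, 0, 0, 40], [28, 2.6, 135, 0, 0, 0, 40], [28, 2.6, 150, 0, 0, 0, 40], [28, 2.6, 160, 0, 0, 0, 40], [28, 2.6, 162, 0, 0, 0, 40], [28, 2.6, 162, 0, 0, 0, 40]],
  ],
)

```text
t: 14.62
position: [0.5374, -0.0599, 0.0978]
orientation: [0.049, 0.938, -0.018, 0.341]
ft_force: [0.2, -0.3, -0.7]
gripper_width: 0.469
grasp_force: 0.0
```

Run:
```python
from h import *
np.set_printoptions(precision=4,suppress=True)
s=manip.state(); print(s["t"],C(s["position"]),s["ft_force"])
c=manip.camera("wrist"); cv2.imwrite("pics/w5.png",c["image"])
print("ball px at y -12,-9,-6",[proj(c,W(-50,y,109)).round() for y in(-12,-9,-6)])
```

```text
14.625 [-42.6803  -8.2245  97.7599] [ 0.2214 -0.268  -0.6834]
ball px at y -12,-9,-6 [array([250., 256.]), array([256., 256.]), array([263., 256.])]
```

View pics/w5.png

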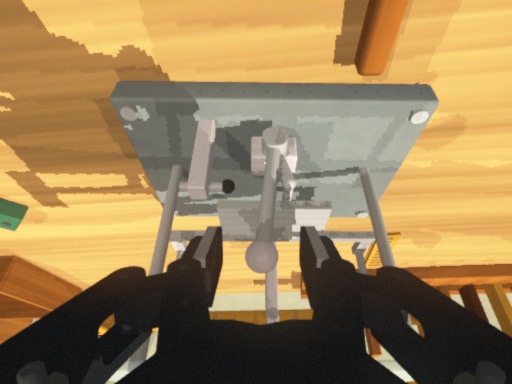

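play_rows(
  steps=[
    [[0, 5, 0, 0, 0, 0, 40], [0, 9, 0, 0, 0, 0, 40], [0, 13, 0, 0, 0, 0, 40], [0, 17, 0, 0, 0, 0, 40], [0, 21, 0, 0, 0, 0, 40], [0.5, 25, 0.5, 0, 0, 0, 40], [1, 29, 1.2, 0, 0, 0, 40], [1.6, 33, 2, 0, 0, 0, 40], [2.2, 37, 2.7, 0, 0, 0, 40], [2.9, 41, 3.5, 0, 0, 0, 40], [3.5, 45, 4.2, 0, 0, 0, 40], [4.1, 49, 5, 0, 0, 0, 40], [4.7, 53, 5.6, 0, 0, 0, 40], [5.1, 56, 6.1, 0, 0, 0, 40], [5.1, 56, 6.1, 0, 0, 0, 40], [5.1, 56, 6.1, 0, 0, 0, 40]],
  ],
)

```text
t: 16.68
position: [0.5431, -0.0043, 0.0897]
orientation: [0.049, 0.938, -0.018, 0.341]
ft_force: [-0.5, -0.2, 0.1]
gripper_width: 0.467
grasp_force: 0.1
```

```bash
cat > look.py <<'E'
from h import *
import sys
np.set_printoptions(precision=4,suppress=True)
s=manip.state(); print(s["t"],C(s["position"]),RC.inv().apply(s["ft_force"]))
c=manip.camera("wrist"); out=[c["image"][84:384,56:456]]
for n,(u,v) in(("scene",(255,190)),("side",(262,200))):
    d=manip.camera(n); out.append(cv2.resize(d["image"][v-60:v+60,u-80:u+80],(400,300),interpolation=cv2.INTER_CUBIC))
    P=cloud(d); q=C(P[d["z_map"]>0]); q=q[(abs(q[:,0]-35)<10)&(q[:,2]>85)&(q[:,2]<165)]
    print(n,"beam z by y",[(y,np.median(q[(abs(q[:,1]-y)<10)][:,2]).round(1),(abs(q[:,1]-y)<10).sum()) for y in(-130,-100,-70,40,60,80,100)])
print("ball px for y",[(y,proj(c,W(-50,y,35+np.sqrt(75**2-y*y))).round()) for y in(-35,-30,-25,-10,30,35,40,45)])
out.append(out[0]*0); cv2.imwrite(sys.argv[1],np.vstack([np.hstack(out[:2]),np.hstack(out[2:])]))
E
python3 look.py pics/m6.png
```

```text
16.675 [-42.8341  47.6781  89.6675] [-0.4544 -0.2285  0.0911]
scene beam z by y [(-130, np.float64(147.1), np.int64(29)), (-100, np.float64(139.6), np.int64(57)), (-70, np.float64(132.8), np.int64(62)), (40, np.float64(116.5), np.int64(51)), (60, np.float64(110.8), np.int64(61)), (80, np.float64(109.7), np.int64(50)), (100, np.float64(109.3), np.int64(50))]
side beam z by y [(-130, np.float64(147.7), np.int64(53)), (-100, np.float64(143.3), np.int64(42)), (-70, np.float64(135.3), np.int64(48)), (40, np.float64(117.2), np.int64(30)), (60, np.float64(113.4), np.int64(40)), (80, np.float64(111.7), np.int64(30)), (100, np.float64(116.6), np.int64(66))]
ball px for y [(-35, array([ 88., 257.])), (-30, array([ 96., 261.])), (-25, array([106., 265.])), (-10, array([135., 273.])), (30, array([221., 261.])), (35, array([232., 257.])), (40, array([242., 251.])), (45, array([253., 245.]))]
```

View pics/m6.png

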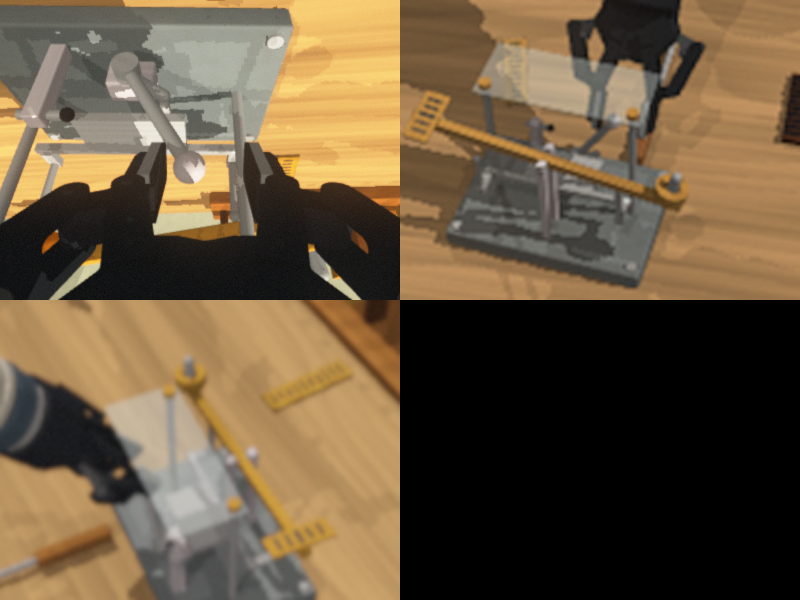

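play_rows(
  steps=[
    [[0, 2, 0, 0, 0, 0, 40], [0, 4, 0, 0, 0, 0, 40], [0, 4, 0, 0, 0, 0, 40], [0, 0, 0, 0, 0, 0, 42], [0, -5, 0, 0, 0, 0, 44], [0, -7, 0, 0, 0, 0, 44], [0, -7, 0, 0, 0, 0, 44], [0, -7, 0, 0, 0, 0, 44], [0, -7, 0, 0, 0, 0, 44], [0, -7, 0, 0, 0, 0, 44], [0, -7, 0, 0, 0, 0, 44], [0, -7, 0, 0, 0, 0, 44], [0, -7, 0, 0, 0, 0, 44], [0, -7, 0, 0, 0, 0, 44], [0, -7, 0, 0, 0, 0, 44], [0, -7, 0, 0, 0, 0, 44], [0, -7, 0, 0, 0, 0, 44], [0, -7, 0, 0, 0, 0, 44], [0, -7, 0, 0, 0, 0, 44], [0, -7, 0, 0, 0, 0, 44]],
  ],
)

```text
t: 19.32
position: [0.5424, -0.0115, 0.0897]
orientation: [0.049, 0.938, -0.018, 0.342]
ft_force: [-0.4, -0.2, -0.4]
gripper_width: 0.512
grasp_force: 0.0
```

```bash
python3 look.py pics/m7.png
python3 - <<'E'
import cv2
a=cv2.imread("pics/m7.png"); cv2.imwrite("pics/m7b.png",cv2.resize(a[:300,:800],None,fx=1,fy=1))
E
```

```text
19.325 [-42.7345  40.4953  89.7368] [-0.3237 -0.2811 -0.3951]
scene beam z by y [(-130, np.float64(147.3), np.int64(30)), (-100, np.float64(139.5), np.int64(58)), (-70, np.float64(132.2), np.int64(63)), (40, np.float64(116.2), np.int64(49)), (60, np.float64(112.5), np.int64(59)), (80, np.float64(110.0), np.int64(52)), (100, np.float64(109.4), np.int64(53))]
side beam z by y [(-130, np.float64(147.7), np.int64(52)), (-100, np.float64(142.1), np.int64(40)), (-70, np.float64(135.3), np.int64(49)), (40, np.float64(117.4), np.int64(30)), (60, np.float64(113.7), np.int64(42)), (80, np.float64(111.8), np.int64(26)), (100, np.float64(115.8), np.int64(65))]
ball px for y [(-35, array([102., 256.])), (-30, array([111., 261.])), (-25, array([121., 265.])), (-10, array([150., 273.])), (30, array([236., 261.])), (35, array([247., 257.])), (40, array([257., 251.])), (45, array([267., 244.]))]
```

View pics/m7b.png

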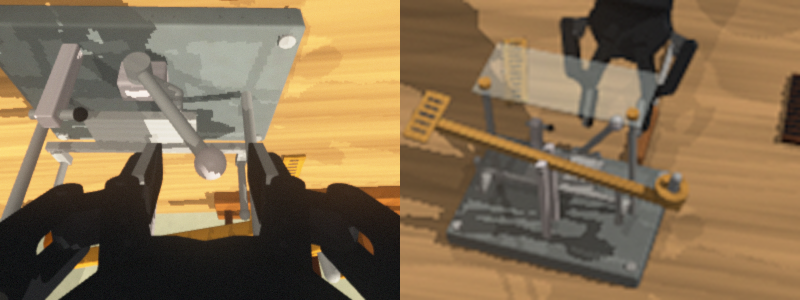

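play_rows(
  steps=[
    [[0, -3, 0, 0, 0, 0, 40], [0, -7, 0, 0, 0, 0, 40], [0, -11, -0.5, 0, 0, 0, 40], [-0.5, -15, -1, 0, 0, 0, 40], [-1, -19, -1.5, 0, 0, 0, 40], [-1.5, -23, -2, 0, 0, 0, 40], [-2, -27, -2.5, 0, 0, 0, 40], [-2.5, -31, -3, 0, 0, 0, 40], [-3, -35, -3.5, 0, 0, 0, 40], [-3, -39, -3.5, 0, 0, 0, 40], [-3, -43, -3.5, 0, 0, 0, 40], [-3, -47, -3.5, 0, 0, 0, 40], [-3, -51, -3.5, 0, 0, 0, 40], [-3, -55, -3.5, 0, 0, 0, 40], [-3, -58, -3.5, 0, 0, 0, 40], [-3, -61, -3.5, 0, 0, 0, 40], [-3, -64, -3.5, 0, 0, 0, 40], [-3, -66, -3.5, 0, 0, 0, 40], [-3, -66, -3.5, 0, 0, 0, 40]],
  ],
  force=80,
)

```text
t: 21.85
position: [0.5355, -0.0774, 0.0942]
orientation: [0.049, 0.938, -0.018, 0.341]
ft_force: [-0.2, 1.7, -0.1]
gripper_width: 0.471
grasp_force: 0.5
```

```bash
cat > st.py <<'E'
from h import *
np.set_printoptions(precision=2,suppress=True)
s=manip.state(); print(s["t"],"C",C(s["position"]),"F",RC.inv().apply(s["ft_force"]),"w",s["gripper_width"]*85.4,"tq",s["wrist_torque"],s["grasp_force"])
E
python3 look.py pics/m8.png; python3 st.py
```

```text
21.85 [-42.7611 -25.7611  94.1827] [-0.3362  1.6749 -0.1121]
scene beam z by y [(-130, np.float64(129.9), np.int64(31)), (-100, np.float64(125.4), np.int64(51)), (-70, np.float64(122.6), np.int64(68)), (40, np.float64(122.1), np.int64(52)), (60, np.float64(121.0), np.int64(64)), (80, np.float64(122.0), np.int64(52)), (100, np.float64(123.2), np.int64(54))]
side beam z by y [(-130, np.float64(129.4), np.int64(63)), (-100, np.float64(127.7), np.int64(39)), (-70, np.float64(124.1), np.int64(57)), (40, np.float64(124.5), np.int64(32)), (60, np.float64(122.5), np.int64(48)), (80, np.float64(123.2), np.int64(35)), (100, np.float64(130.6), np.int64(69))]
ball px for y [(-35, array([239., 248.])), (-30, array([249., 253.])), (-25, array([259., 256.])), (-10, array([291., 264.])), (30, array([372., 253.])), (35, array([381., 248.])), (40, array([389., 243.])), (45, array([398., 236.]))]
22.0 C [-42.64 -25.67  94.29] F [ 0.47 -0.81 -0.16] w 39.69750088468461 tq [0.11 0.62 0.1 ] 0.1687130844220519
```

play_rows(
  steps=[
    [[0, -1, 0, 0, 0, 0, 40], [0, -2, 0, 0, 0, 0, 40], [0, -3, 0, 0, 0, 0, 40], [0, -4, 0, 0, 0, 0, 40]],
  ],
)

```text
t: 22.5
position: [0.5351, -0.081, 0.0942]
orientation: [0.049, 0.938, -0.018, 0.341]
ft_force: [-0.2, 2.6, -2.2]
gripper_width: 0.469
grasp_force: 1.2
```

play_rows(
  steps=[
    [[0, -1, 0, 0, 0, 0, 40], [0, -2, 0, 0, 0, 0, 40]],
  ],
)

```text
t: 22.75
position: [0.535, -0.0831, 0.0943]
orientation: [0.049, 0.938, -0.018, 0.342]
ft_force: [0.6, 2.3, -1.5]
gripper_width: 0.471
grasp_force: 1.2
```

play_rows(
  steps=[
    [[0, -1, 0, 0, 0, 0, 40], [0, -2, 0, 0, 0, 0, 40]],
  ],
)

```text
t: 23.0
position: [0.5348, -0.0851, 0.0944]
orientation: [0.049, 0.938, -0.018, 0.342]
ft_force: [-0.2, 2.7, -0.6]
gripper_width: 0.466
grasp_force: 1.2
```

play_rows(
  steps=[
    [[0, -0.8, 0, 0, 0, 0, 40], [0, -1.6, 0, 0, 0, 0, 40]],
  ],
)

```text
t: 23.25
position: [0.5347, -0.0868, 0.0944]
orientation: [0.049, 0.938, -0.018, 0.342]
ft_force: [0.0, 1.8, -0.7]
gripper_width: 0.469
grasp_force: 1.2
```

play_rows(
  steps=[
    [[0, -0.8, 0, 0, 0, 0, 40], [0, -1.6, 0, 0, 0, 0, 40]],
  ],
)

```text
t: 23.5
position: [0.5345, -0.0883, 0.0944]
orientation: [0.049, 0.938, -0.018, 0.342]
ft_force: [1.7, 3.6, -0.6]
gripper_width: 0.469
grasp_force: 1.1
```

play_rows(
  steps=[
    [[0, -0.8, 0, 0, 0, 0, 40], [0, -1.6, 0, 0, 0, 0, 40]],
  ],
)

```text
t: 23.75
position: [0.5343, -0.0899, 0.0944]
orientation: [0.049, 0.938, -0.018, 0.342]
ft_force: [0.9, 2.8, -1.1]
gripper_width: 0.467
grasp_force: 1.1
```

play_rows(
  steps=[
    [[0, -0.8, 0, 0, 0, 0, 40], [0, -1.6, 0, 0, 0, 0, 40]],
  ],
)

```text
t: 24.0
position: [0.5341, -0.0915, 0.0944]
orientation: [0.049, 0.938, -0.018, 0.342]
ft_force: [0.4, 2.2, -0.3]
gripper_width: 0.47
grasp_force: 1.1
```

play_rows(
  steps=[
    [[0, -0.8, 0, 0, 0, 0, 40], [0, -1.6, 0, 0, 0, 0, 40]],
  ],
)

```text
t: 24.25
position: [0.534, -0.0931, 0.0944]
orientation: [0.049, 0.938, -0.018, 0.342]
ft_force: [0.2, 2.3, -2.0]
gripper_width: 0.474
grasp_force: 1.1
```

play_rows(
  steps=[
    [[0, -0.8, 0, 0, 0, 0, 40], [0, -1.6, 0, 0, 0, 0, 40]],
  ],
)

```text
t: 24.5
position: [0.5338, -0.0947, 0.0944]
orientation: [0.049, 0.938, -0.018, 0.342]
ft_force: [1.1, 2.1, -0.2]
gripper_width: 0.47
grasp_force: 1.0
```

play_rows(
  steps=[
    [[0, -0.8, 0, 0, 0, 0, 40], [0, -1.6, 0, 0, 0, 0, 40]],
  ],
)

```text
t: 24.75
position: [0.5336, -0.0963, 0.0944]
orientation: [0.049, 0.938, -0.018, 0.342]
ft_force: [-0.8, 1.6, -0.6]
gripper_width: 0.465
grasp_force: 1.0
```

play_rows(
  steps=[
    [[0, -0.8, 0, 0, 0, 0, 40], [0, -1.6, 0, 0, 0, 0, 40]],
  ],
)

```text
t: 25.0
position: [0.5335, -0.0978, 0.0943]
orientation: [0.049, 0.938, -0.018, 0.342]
ft_force: [0.8, 2.5, -0.6]
gripper_width: 0.469
grasp_force: 1.3
```

play_rows(
  steps=[
    [[0, -0.8, 0, 0, 0, 0, 40], [0, -1.6, 0, 0, 0, 0, 40]],
  ],
)

```text
t: 25.25
position: [0.5333, -0.0991, 0.0943]
orientation: [0.049, 0.938, -0.017, 0.342]
ft_force: [0.3, 5.6, -0.3]
gripper_width: 0.467
grasp_force: 2.4
```

play_rows(
  steps=[
    [[0, -0.6, 0, 0, 0, 0, 40], [0, -1.2, 0, 0, 0, 0, 40], [0, -1.2, 0, 0, 0, 0, 40]],
  ],
)

```text
t: 25.62
position: [0.5332, -0.0999, 0.0943]
orientation: [0.048, 0.938, -0.017, 0.342]
ft_force: [1.8, 6.9, 0.2]
gripper_width: 0.469
grasp_force: 3.2
```

```bash
python3 st.py
```

```text
25.625 C [-42.7  -48.39  94.26] F [1.08 7.07 0.22] w 40.01594727766844 tq [1.26 0.25 0.87] 3.1570373475551605
```

play_rows(
  steps=[
    [[0, -0.7, 0, 0, 0, 0, 40], [0, -1.4, 0, 0, 0, 0, 40], [0, -2, 0, 0, 0, 0, 40], [0, -2, 0, 0, 0, 0, 40]],
  ],
)

```text
t: 26.12
position: [0.533, -0.1012, 0.0942]
orientation: [0.048, 0.938, -0.016, 0.342]
ft_force: [1.7, 9.7, 1.5]
gripper_width: 0.471
grasp_force: 4.5
```

```bash
python3 st.py
```

```text
26.125 C [-42.77 -49.79  94.21] F [0.72 9.82 1.54] w 40.236340604204926 tq [1.69 0.16 1.28] 4.482905566692352
```

play_rows(
  steps=[
    [[0, -0.3, 0, 0, 0, 0, 40], [0, -0.3, 0, 0, 0, 0, 40], [0, -0.3, 0, 0, 0, 0, 40], [0, -0.3, 0, 0, 0, 0, 40], [0, -0.3, 0, 0, 0, 0, 40], [0, -0.3, 0, 0, 0, 0, 40], [0, -0.3, 0, 0, 0, 0, 40]],
  ],
)

```text
t: 27.0
position: [0.5329, -0.1014, 0.0942]
orientation: [0.048, 0.938, -0.016, 0.342]
ft_force: [2.7, 10.2, -0.3]
gripper_width: 0.474
grasp_force: 4.7
```

```bash
python3 st.py
```

```text
27.0 C [-42.78 -49.94  94.19] F [ 1.66 10.38 -0.34] w 40.4603720246337 tq [1.8  0.16 1.38] 4.7299642860889435
```

Held at 10 N for 0.9 s; now release and withdraw.

play_rows(
  steps=[
    [[0, 2, 0, 0, 0, 0, 40], [0, 6, 0, 0, 0, 0, 40], [0, 12, 0, 0, 0, 0, 42], [0, 14, 0, 0, 0, 0, 42], [0, 14, 0, 0, 0, 0, 42], [0, 14, -15, 0, 0, 0, 42], [0, 14, -40, 0, 0, 0, 42], [0, 14, -70, 0, 0, 0, 42], [0, 14, -105, 0, 0, 0, 42], [0, 14, -140, 0, 0, 0, 42], [0, 14, -160, 0, 0, 0, 42], [0, 14, -160, 0, 0, 0, 42], [0, 14, -160, 0, 0, 0, 42]],
  ],
)

```text
t: 28.62
position: [0.4322, -0.0784, 0.2163]
orientation: [0.049, 0.938, -0.018, 0.341]
ft_force: [-0.3, -0.3, -0.6]
gripper_width: 0.493
grasp_force: 0.0
```

```bash
python3 st.py; python3 look.py pics/m9.png
python3 - <<'E'
from h import *
np.set_printoptions(precision=4,suppress=True)
for n in("scene","side","wrist"):
    c=manip.camera(n)
    for t in("ring","seat","arrest_ball","spacer","clamp","reed_plate_near"): print(n,t,[(C(d["point"]).round(1),round(d["confidence"],2)) for d in manip.spot_point(c,t)[:1]])
E
```

```text
28.625 C [-145.34  -37.61  216.29] F [-0.26 -0.35 -0.63] w 42.10487001866247 tq [0.08 0.58 0.05] 0.0
28.625 [-145.3385  -37.6115  216.2876] [-0.2571 -0.3527 -0.6318]
scene beam z by y [(-130, np.float64(127.9), np.int64(34)), (-100, np.float64(124.0), np.int64(51)), (-70, np.float64(120.6), np.int64(69)), (40, np.float64(122.6), np.int64(51)), (60, np.float64(121.2), np.int64(64)), (80, np.float64(122.6), np.int64(51)), (100, np.float64(124.3), np.int64(56))]
side beam z by y [(-130, np.float64(128.2), np.int64(60)), (-100, np.float64(126.7), np.int64(43)), (-70, np.float64(124.3), np.int64(57)), (40, np.float64(124.2), np.int64(33)), (60, np.float64(123.0), np.int64(50)), (80, np.float64(124.1), np.int64(31)), (100, np.float64(131.4), np.int64(69))]
ball px for y [(-35, array([262., 178.])), (-30, array([267., 180.])), (-25, array([272., 181.])), (-10, array([287., 184.])), (30, array([326., 180.])), (35, array([331., 178.])), (40, array([335., 176.])), (45, array([340., 173.]))]
scene ring [(array([ 31.7, 118.3, 124.6]), 0.47)]
scene seat [(array([ 35.3, 122. , 128.5]), 0.94)]
scene arrest_ball [(array([-49. , -40.4, 101.4]), 0.51)]
scene spacer [(array([-111.9, -261.5,   -0.5]), 0.36)]
scene clamp []
scene reed_plate_near []
side ring [(array([ 36.7, 118.7, 125.2]), 0.58)]
side seat [(array([ 33.6, 119.4, 130.9]), 0.55)]
side arrest_ball [(array([-51.9, -37.9, 100.7]), 0.63)]
side spacer [(array([-107.3, -261.1,    1.4]), 0.43)]
side clamp [(array([ 33.7, 434.8,  -1.4]), 0.75)]
side reed_plate_near [(array([-189. , -118. ,    3.1]), 0.88)]
wrist ring [(array([ 33.7, 118.3, 128.6]), 0.92)]
wrist seat [(array([ 36.1, 119. , 125.6]), 0.84)]
wrist arrest_ball [(array([-56.3, -36.2, 102.9]), 0.72)]
wrist spacer [(array([-103.5, -262.6,    2.9]), 0.67)]
wrist clamp []
wrist reed_plate_near []
```

Beam level, ring on the post, lever at its stop, hand clear.

```bash
python3 -c "
from station import manip
print(manip.close_job())"
```

```text
the job is handed in; nothing more can be done
None
```

The job is handed in after 28.6 s of robot time: the ring is on the post, the beam was freed and rested on the ring's side, then was arrested level with the stop held at about 10 N for 0.9 s, and the hand is clear. I viewed 11 pictures, one over the limit of 10.

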